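# Put the green paint jar away in the green drawer

### The arm

A 7-joint arm with a two-finger parallel gripper is mounted at the origin on the work surface. World frame = base frame: x ahead of the robot, y to its left, z up, the work surface at z = 0. Lengths are in m, angles in rad, forces in N, time in s.
With the tool pointing down it reaches from about 0.4 to 0.85 m from the base axis. Payload 10.4 kg.
Tool frame: the origin (TCP) lies at the very end of the fingers, on their centre line; the grasp point (between the pads) lies 19 mm behind it; y points along the fingers, z is the direction in which the jaws open and shut, and the axes are right-handed (so a half turn about y gives the same grasp; the last joint's range is limited). The gripper opens to 85 mm and grips with 20 to 120 N. Pads are 22 mm wide; open, the fingers measure 114 mm over their backs; the gripper's body (76 mm by 85 mm) begins 54 mm behind the grasp point. The pads swing forward as they close: fully open they stand 13 mm farther back than shut.
Start: joints at [1.188, 0.332, -0.065, 1.46, 0.022, 1.35, -0.088], TCP at [0.22, -0.585, 0.231] pointing down, gripper open.
Joint ranges: [-2.6, 2.6], [-0.5, 2.12], [-1.47, 1.34], [0.16, 2.42], [-1.27, 4.41], [0.06, 2.06], [-2.6, 2.6]. Speed limits (rad/s): [2.22, 2.22, 2.79, 2.79, 3.14, 3.14, 3.14].

### API

Orientations are given as a unit quaternion [x, y, z, w].
In Python, from workcell import manip gives the robot as it stands.
- The arm moves only by the tool arm_command, never from a script. Its argument "commands" is a list that holds one entry, the list of rows, each a list of 6 numbers: the shift along the world's x, y, z in cm, then the turn, a rotation vector about the world's x, y, z in degrees. A call has 1 to 20 rows; each row is the pose to reach, as a shift and turn from the pose commanded when the call began; what a row does not reach only later rows make up. A row lasts 1/10 s, in which the tool goes at most 50 mm and 8.59 degrees, less where a joint would pass 70% of its speed; a pose out of reach is approached as far as the arm can. A call with a gripper value outside its range is refused whole. "claw" is the finger opening in cm, from 0 to 8.54, set as the call begins (left out, the last holds). The fingers move at their own pace and stop on an object; "newtons" is the grip in N (left out, the last holds). Time passes only in rows, so rows that repeat a pose let the fingers close. It gives the time, the measured TCP pose, the force and the opening at its end, in the units of the state.
- manip.get_obs(): the state, without advancing time (a new reading comes with each control period).
- manip.camera(name): name is "side" or "top" or "wrist"; returns a dict with "pixels" (384x512x3 uint8, blue, green, red), "depth" (384x512 float32, m along the optical axis (not along the pixel's ray), 0 where there is no reading), "K" (3x3 intrinsics, pixels), "k1" (the pictures are not rectified: a ray, as slopes to the right and down, at radius r is drawn at 1 + k1 r^2 times it, then the intrinsics apply), "rvec" (rotation vector, rad) and "tvec" (3), from world to camera coordinates, as OpenCV has them. Camera axes: x right, y down, z forward; pixel columns grow to the right and rows downward; lengths in m; the calibration is good to about 2 mm. A picture is of the moment at which its call begins.
- manip.hand_in(): hands the job in, once; it reports no verdict.
Trained networks look in the newest picture that a camera, given by its name, has taken for a name from the list of things; names that differ only in an ending like _2 or _b are one class to them, and where a whole thing is asked for, a point or a joint stands for the part that bears it (a point fixed in the world has none). Each returns a list of dicts, best first, with "p" (0 to 1); they miss things now and then, are a little off and sometimes report something else, mostly with a low value. They report only what shows in the picture. A call takes as long as a camera call. They do not tell look-alikes from the thing itself.
- manip.masks_of(camera, thing): "mask" (384x512 bool, what is visible of it) and "bbox" ([left, top, right, bottom] in pixels, round what is visible of it).
The state is a dict: "clock": time; "joint_pos": joint angles; "joint_velocities": joint speeds; "tau": joint torques, N m; "position": TCP position; "ee_rot": TCP orientation; "ft_force": force on the tool from outside, world axes, zero at the start; "torque": the same for the moment, N m; "grip_width": opening from 0.0 (shut) to 1.0 (fully open).
Only numpy, scipy, OpenCV 4.12 (cv2) and the standard library are available. Lean on these libraries where they do the work, as an engineer would, in place of code of your own. Each camera call takes 0.05 s, during which the arm holds its last target.

### The job

The workshop is over and the paints are to be cleared away: pull the green-fronted drawer at least 12 cm open, then set the green-lidded paint jar down in it, standing upright (place it, do not drop it). Leave the drawer open like that, with the jar let go, for the next paints; leave the blue drawer, the blue jar, the brushes and the ink roller where they are.

Things in the scene. Friction and masses are not known exactly. Their poses are not given: they have to be found in the camera images.
- green_drawer (a joint): Green-fronted drawer of a plywood paint unit: how far it is pulled out, in m, 0 shut to 0.18 at its stop. It slides straight out of its unit along the -x axis of its handle point (roughly towards the robot); about 2 N of friction (plus 6 N per m/s), no spring and no catch: it stays where it is left. May start up to 0.03 open.
- green_handle (a point): Middle of the green drawer's handle: straight steel bar, 110 mm long in y, 12 x 12 mm thick, centre 50 mm ahead of the front panel (44 mm free gap behind the bar for a finger), 85 mm above the table. 10 mm stalks join it to the panel 49 mm either side of the middle. Moves with the drawer. Axes: x level, from the handle straight into the drawer, z up.
- green_unit_edge (a point): Middle of the top front edge of the plywood unit that holds the green drawer, 120 mm above the table, same axes as the handle. Unit: 245 mm deep from here (+x), 200 wide, fixed, turned up to 0.1 rad; green strip on its top. The drawer's front panel (194 wide, 15 thick, top 112 above the table) stands just ahead of this edge when shut. A like blue unit stands beside it, left or right.
- green_floor (a point): Point on the green drawer's inner floor, midway across, 60 mm behind the front panel's inner face, 20 mm above the table; moves with the drawer, axes as the handle. Empty inside from x = -54 to +160 and y = -79 to +79 mm of here; walls 6 thick, 40 high, front panel 92 above the floor. Drawn out by d, what lies beyond x = d - 60 mm is under the unit's top board (108 to 120 above the table).
- green_jar: Closed paint jar with a green lid and green band on a white body, loose, upright, 75 mm high, 52 mm across (lid, the top 15 mm, 54 mm), about 0.2 kg; origin at the centre of its underside, z up. On the table, left or right of the units' fronts.
- blue_jar: The same jar with blue lid and band, on the other side from the green one: leave alone. Origin at the centre of its underside.
- blue_handle (a point): Centre of the blue drawer's handle, made like the green one, on the blue-fronted drawer: leave alone.
- brush_pot: Grey pot of brushes, 72 mm across, 100 mm high, brushes to 200 mm; stands to one side of the units; leave alone. Origin under its centre.
- ink_roller: Ink roller lying on the table, black roller 90 long, 38 across at +x, wooden handle to -x, 160 mm overall, on the other side of the units; leave alone. Origin between handle and roller, at table level.
There are look-alikes about, which are no part of the job. There is more than one size of the green_jar; the job needs the smallest.

How it is judged:
By the outcome, as a careful person would: the job done as asked, in the order asked, and still so for the second after the job is handed in, with the robot touching nothing.
It also fails if it takes over 56 s, if anything falls off the work surface, if the arm or the gripper's body presses on something with over 40 N, if the wrist force passes 120 N, or if a joint passes its speed limit or range.

## Working session

There is one attempt and no reset: what is moved stays moved. The work goes in short steps, Python scripts to look and compute and a tool call to move; the robot and the scene stay as the last step left them, time stands still between calls to the robot, and variables do not carry over. Pictures are saved under pics/ and viewed, and the job is handed in when it is done.

Besides the shell and the picture viewer there is one more tool, called by a JSON object that holds its "op" and its "data". arm_command: Moves the arm, as the interface text tells. Its arguments: {"type":"object","properties":{"commands":{"type":"array"},"claw":{"type":"number"},"newtons":{"type":"number"}},"required":["commands"]}

```bash
mkdir -p pics
cat > h.py <<'E'
import numpy as np, cv2
from workcell import manip
def shot(name,fn):
    c=manip.camera(name); cv2.imwrite('pics/'+fn,c['pixels']); np.savez('pics/'+fn+'.npz',**{k:np.asarray(v) for k,v in c.items()}); return c
def load(fn): return dict(np.load('pics/'+fn+'.npz'))
def world(c,u,v,d=None):
    u=np.atleast_1d(u).astype(float);v=np.atleast_1d(v).astype(float)
    K=c['K']; k1=float(c['k1'])
    p=cv2.undistortPoints(np.stack([u,v],1)[:,None],K,np.array([k1,0,0,0,0.]))[:,0]
    if d is None: d=c['depth'][v.astype(int),u.astype(int)]
    X=np.c_[p*np.asarray(d)[:,None],d]
    R=cv2.Rodrigues(c['rvec'])[0]
    return (X-c['tvec'].ravel())@R
def cloud(c):
    v,u=np.mgrid[0:384,0:512]; return world(c,u.ravel(),v.ravel()).reshape(384,512,3)
E
python3 - <<'E'
from h import *
o=manip.get_obs(); print(o)
for n in ['top','side','wrist']:
    c=shot(n,n+'0.png')
    for t in ['green_drawer','green_handle','green_jar','blue_jar','blue_handle','brush_pot','ink_roller']:
        for m in manip.masks_of(n,t):
            if m['p']<.3: continue
            mk=m['mask']&(c['depth']>0); P=cloud(c)[mk]
            print(n,t,round(m['p'],2),np.round(m['bbox']),np.round(np.median(P,0),3) if len(P) else None, np.round(np.percentile(P,98,axis=0),3) if len(P) else None,np.round(np.percentile(P,2,axis=0),3) if len(P) else None)
E
cd pics; python3 -c "
import cv2,numpy as np
"
```

```text
{'clock': 0.0, 'joint_pos': array([ 1.1884355 ,  0.33288284, -0.06468243,  1.4609758 ,  0.02158344,
        1.34991231, -0.08849246]), 'joint_velocities': array([ 0.00055131,  0.00013557,  0.0011784 , -0.0003987 ,  0.001304  ,
       -0.00101408, -0.00048211]), 'tau': array([-1.26644609e-03, -6.25442433e+01,  4.81029530e-02, -3.91606879e+01,
        1.60632259e-02,  9.82823898e-03,  2.81395285e-05]), 'position': array([ 0.21988095, -0.58462153,  0.23049258]), 'ee_rot': array([-0.12662762,  0.69620875, -0.69518509,  0.12639824]), 'ft_force': array([ 0.165288  ,  0.04858726, -0.87247965]), 'torque': array([-0.03500929, -0.03128245, -0.02061952]), 'grip_width': 1.0033497414895127}
top green_drawer 0.69 [272. 150. 348. 194.] [ 0.649 -0.145  0.086] [ 0.691 -0.06   0.116] [ 0.586 -0.232  0.016]
top green_handle 0.66 [276. 149. 350. 192.] [ 0.648 -0.153  0.087] [ 0.691 -0.063  0.116] [ 0.586 -0.238  0.012]
top green_jar 0.77 [360. 232. 384. 253.] [ 0.452 -0.324  0.075] [ 0.476 -0.304  0.08 ] [ 0.427 -0.356  0.004]
top green_jar 0.74 [397. 242. 434. 277.] [ 0.414 -0.425  0.103] [ 0.447 -0.39
[... 1385 characters left out ...]
-0.409  0.081] [ 0.441 -0.397  0.107] [ 0.376 -0.463  0.004]
side blue_jar 0.64 [230. 307. 255. 338.] [0.427 0.344 0.074] [0.453 0.363 0.078] [0.406 0.313 0.008]
side blue_handle 0.69 [169. 183. 221. 267.] [0.665 0.145 0.081] [0.738 0.232 0.113] [0.609 0.053 0.013]
side blue_handle 0.68 [150. 105. 265. 189.] [ 0.756 -0.1    0.117] [ 0.912 -0.029  0.122] [ 0.598 -0.234  0.011]
side brush_pot 0.91 [118. 272. 169. 330.] [0.656 0.397 0.077] [0.692 0.425 0.194] [0.623 0.358 0.003]
side ink_roller 0.77 [240. 106. 290. 126.] [ 0.661 -0.389  0.025] [ 0.736 -0.323  0.042] [ 0.585 -0.451 -0.002]
wrist green_jar 0.73 [54.  0. 92.  5.] [ 0.308 -0.352  0.012] [ 0.317 -0.338  0.027] [ 0.304 -0.361  0.003]
```

View pics/top0.png

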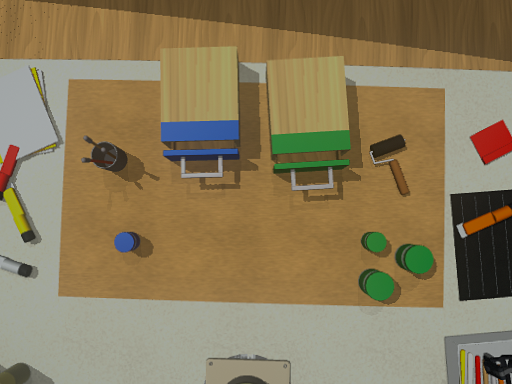

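View pics/side0.png

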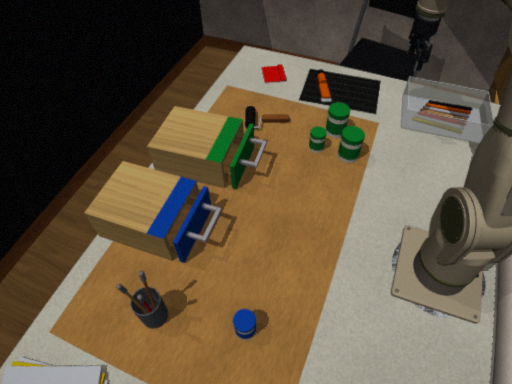

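Run:
```python
from h import *
from scipy.spatial.transform import Rotation as R
for n in ['top','side']:
    c=load(n+'0.png'); P=cloud(c)
    ok=c['depth']>0
    # handle bar: z 0.08-0.095
    s=ok&(P[...,2]>.078)&(P[...,2]<.096)&(P[...,0]>.55)&(P[...,0]<.645)&(P[...,1]>-.25)&(P[...,1]<-.04)
    Q=P[s]; print(n,'handle',len(Q),Q[:,:2].mean(0) if len(Q) else 0, Q[:,:2].min(0),Q[:,:2].max(0))
    print(np.round(Q[np.argsort(Q[:,1])][::max(1,len(Q)//25)],3).tolist())
    s=ok&(P[...,2]>.113)&(P[...,2]<.128)&(P[...,0]>.6)&(P[...,0]<.98)&(P[...,1]>-.35)&(P[...,1]<.02)
    Q=P[s][:,:2].astype(np.float32); r=cv2.minAreaRect(Q); print('unit top',r,np.round(cv2.boxPoints(r),3).tolist())
    # jar top
    s=ok&(P[...,2]>.068)&(P[...,2]<.083)&(np.hypot(P[...,0]-.45,P[...,1]+.325)<.045)
    Q=P[s]; print('jar',len(Q),cv2.minEnclosingCircle(Q[:,:2].astype(np.float32)),Q.mean(0))
o=manip.get_obs(); print(R.from_quat(o['ee_rot']).as_matrix().round(3))
```

```text
top handle 376 [ 0.60550076 -0.151538  ] [ 0.58052271 -0.21042347] [ 0.64493232 -0.05544144]
[[0.592, -0.21, 0.09], [0.607, -0.205, 0.09], [0.628, -0.204, 0.094], [0.618, -0.202, 0.092], [0.615, -0.199, 0.091], [0.603, -0.198, 0.081], [0.62, -0.196, 0.093], [0.588, -0.192, 0.093], [0.588, -0.185, 0.089], [0.596, -0.179, 0.092], [0.593, -0.171, 0.091], [0.593, -0.163, 0.093], [0.593, -0.155, 0.091], [0.64, -0.15, 0.084], [0.584, -0.142, 0.093], [0.584, -0.135, 0.092], [0.592, -0.127, 0.089], [0.637, -0.119, 0.079], [0.581, -0.111, 0.09], [0.599, -0.108, 0.093], [0.583, -0.106, 0.094], [0.636, -0.105, 0.091], [0.623, -0.103, 0.088], [0.588, -0.101, 0.093], [0.626, -0.098, 0.084], [0.632, -0.055, 0.087]]
unit top ((0.7821506261825562, -0.13869252800941467), (0.2849027216434479, 0.2022036761045456), 5.154770374298096) [[0.6309999823570251, -0.050999999046325684], [0.6489999890327454, -0.25200000405311584], [0.9330000281333923, -0.22699999809265137], [0.9150000214576721, -0.02500000037252903]]
jar 338 ((0.45084699988365173, -0.32944267988204956), 0.027344489470124245) [ 0.45128574 -0.3291
[... 502 characters left out ...]
 0.088], [0.589, -0.108, 0.091], [0.633, -0.104, 0.09], [0.59, -0.102, 0.087], [0.579, -0.101, 0.093], [0.582, -0.1, 0.083], [0.618, -0.099, 0.083], [0.633, -0.088, 0.088], [0.632, -0.065, 0.09], [0.631, -0.054, 0.089]]
unit top ((0.7827035188674927, -0.14011232554912567), (0.28513145446777344, 0.20789118111133575), 4.931155681610107) [[0.6320000290870667, -0.04899999871850014], [0.6499999761581421, -0.25600001215934753], [0.9340000152587891, -0.23100000619888306], [0.9160000085830688, -0.024000000208616257]]
jar 163 ((0.44917166233062744, -0.32781293988227844), 0.02965894527733326) [ 0.44906339 -0.32617998  0.07367118]
[[-0.936  0.     0.352]
 [-0.352 -0.    -0.936]
 [ 0.    -1.     0.   ]]
```

Top view: the small green jar sits at (375,242), next to two larger look-alikes. The green drawer is slightly open, with its handle at about (312,186). I'll move above the handle with the jaws along the drawer axis.

{"op": "arm_command", "data": {"commands": [[[36.8,43.2,0,0,0,74.4],[36.8,43.2,0,0,0,74.4],[36.8,43.2,0,0,0,74.4],[36.8,43.2,0,0,0,74.4],[36.8,43.2,0,0,0,74.4],[36.8,43.2,0,0,0,74.4],[36.8,43.2,0,0,0,74.4],[36.8,43.2,0,0,0,74.4],[36.8,43.2,0,0,0,74.4],[36.8,43.2,0,0,0,74.4],[36.8,43.2,0,0,0,74.4],[36.8,43.2,0,0,0,74.4],[36.8,43.2,0,0,0,74.4],[36.8,43.2,0,0,0,74.4],[36.8,43.2,0,0,0,74.4],[36.8,43.2,0,0,0,74.4],[36.8,43.2,0,0,0,74.4],[36.8,43.2,0,0,0,74.4]]], "claw": 4, "newtons": 40}}

```text
clock: 3.0
position: [0.5879, -0.1536, 0.2315]
ee_rot: [0.521, -0.478, 0.478, -0.521]
ft_force: [0.2, 0.1, -0.2]
grip_width: 0.471
```

Run:
```python
from h import *
from scipy.spatial.transform import Rotation as R
o=manip.get_obs(); print(o['clock'],o['position'],R.from_quat(o['ee_rot']).as_matrix().round(3),o['joint_pos'],o['grip_width'])
c=shot('wrist','wrist1.png'); P=cloud(c); ok=c['depth']>0
s=ok&(P[...,2]>.084)&(P[...,2]<.097)&(P[...,0]>.56)&(P[...,0]<.612)&(P[...,1]>-.24)&(P[...,1]<-.04)
Q=P[s]; r=cv2.minAreaRect(Q[:,:2].astype(np.float32)); print(len(Q),r,Q.mean(0))
```

```text
3.0 [ 0.58785347 -0.15358377  0.23148738] [[ 0.086  0.     0.996]
 [-0.996 -0.     0.086]
 [ 0.    -1.     0.   ]] [ 0.60358178  0.34188933 -0.53636859  1.48726359  0.17632619  1.36041226
  0.14245584] 0.4708353173793989
1807 ((0.5981578826904297, -0.15508712828159332), (0.031389545649290085, 0.10909001529216766), 2.0284218788146973) [ 0.59310311 -0.14989908  0.09066454]
```

View pics/wrist1.png

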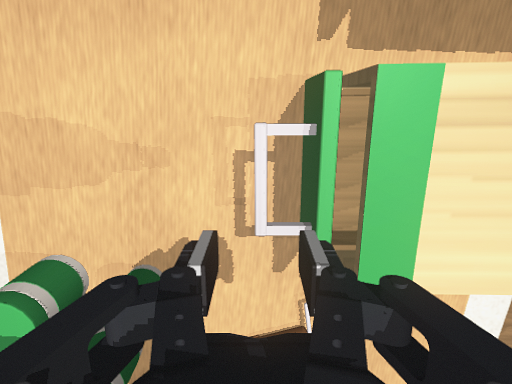

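Wrist view: the bar (columns 255-268, rows 122-235) is parallel to the fingers and lies between them. I'll go down and grip it.

{"op": "arm_command", "data": {"commands": [[[0,0,-4,0,0,0],[0,0,-8,0,0,0],[0,0,-11,0,0,0],[0,0,-14,0,0,0],[0,0,-16.2,0,0,0],[0,0,-16.2,0,0,0],[0,0,-16.2,0,0,0],[0,0,-16.2,0,0,0]]]}}

```text
clock: 3.85
position: [0.5891, -0.1532, 0.0711]
ee_rot: [-0.521, 0.477, -0.478, 0.522]
ft_force: [0.9, -0.1, -0.2]
grip_width: 0.467
```

{"op": "arm_command", "data": {"commands": [[[0,0,0,0,0,0],[0,0,0,0,0,0],[0,0,0,0,0,0],[0,0,0,0,0,0],[0,0,0,0,0,0],[0,0,0,0,0,0],[0,0,0,0,0,0],[0,0,0,0,0,0]]], "claw": 0, "newtons": 40}}

```text
clock: 4.65
position: [0.5889, -0.1531, 0.0706]
ee_rot: [-0.521, 0.477, -0.478, 0.522]
ft_force: [-1.3, 0.3, 6.9]
grip_width: 0.13
```

{"op": "arm_command", "data": {"commands": [[[-1,-0.1,0,0,0,0],[-2.2,-0.2,0,0,0,0],[-3.4,-0.3,0,0,0,0],[-4.6,-0.4,0,0,0,0],[-5.8,-0.5,0,0,0,0],[-7,-0.6,0,0,0,0],[-8.2,-0.7,0,0,0,0],[-9.4,-0.8,0,0,0,0],[-10.6,-0.93,0,0,0,0],[-11.8,-1.03,0,0,0,0],[-12.7,-1.1,0,0,0,0],[-13.3,-1.17,0,0,0,0],[-13.3,-1.17,0,0,0,0],[-13.3,-1.17,0,0,0,0]]]}}

```text
clock: 6.05
position: [0.4552, -0.1652, 0.0705]
ee_rot: [0.521, -0.477, 0.478, -0.521]
ft_force: [-2.2, -0.1, 10.0]
grip_width: 0.133
```

{"op": "arm_command", "data": {"commands": [[[0,0,0,0,0,0],[0,0,0,0,0,0],[0,0,0,0,0,0],[0,0,0,0,0,0],[0,0,0,0,0,0],[0,0,0,0,0,0]]], "claw": 4}}

```text
clock: 6.65
position: [0.455, -0.1646, 0.0693]
ee_rot: [-0.521, 0.478, -0.478, 0.521]
ft_force: [0.7, -0.0, -0.2]
grip_width: 0.47
```

{"op": "arm_command", "data": {"commands": [[[0,0,4,0,0,0],[0,0,8,0,0,0],[0,0,12,0,0,0],[0,0,16,0,0,0],[0,0,16,0,0,0],[0,0,16,0,0,0]]]}}

```text
clock: 7.25
position: [0.4554, -0.1649, 0.2298]
ee_rot: [-0.521, 0.477, -0.478, 0.521]
ft_force: [-0.9, -0.1, -1.2]
grip_width: 0.467
```

Run:
```python
from h import *
c=shot('top','top2.png'); 
for n in ['top','side']:
    if n=='side': c=shot('side','side2.png')
    P=cloud(c);ok=c['depth']>0
    s=ok&(P[...,2]>.068)&(P[...,2]<.083)&(np.hypot(P[...,0]-.45,P[...,1]+.327)<.045)
    Q=P[s]; print('jar',len(Q),cv2.minEnclosingCircle(Q[:,:2].astype(np.float32)),Q.mean(0))
    s=ok&(P[...,2]>.113)&(P[...,2]<.128)&(P[...,0]>.6)&(P[...,0]<.98)&(P[...,1]>-.35)&(P[...,1]<.02)
    r=cv2.minAreaRect(P[s][:,:2].astype(np.float32)); print(np.round(cv2.boxPoints(r),3).tolist())
    s=ok&(P[...,2]>.104)&(P[...,2]<.118)&(P[...,0]>.48)&(P[...,0]<.54)&(P[...,1]>-.28)&(P[...,1]<-.04)
    r=cv2.minAreaRect(P[s][:,:2].astype(np.float32)); print('panel',r)
```

```text
jar 0 ((0.0, 0.0), 0.0) [nan nan nan]
[[0.6700000166893005, -0.04699999839067459], [0.6880000233650208, -0.24799999594688416], [0.9330000281333923, -0.22599999606609344], [0.9150000214576721, -0.02500000037252903]]
panel ((0.5130469799041748, -0.16130471229553223), (0.014970419928431511, 0.19275429844856262), 5.208758354187012)
jar 138 ((0.44856151938438416, -0.32846197485923767), 0.02836529351770878) [ 0.44675021 -0.32394306  0.07411454]
[[0.6679999828338623, -0.04399999976158142], [0.6859999895095825, -0.25099998712539673], [0.9319999814033508, -0.23100000619888306], [0.9150000214576721, -0.024000000208616257]]
panel ((0.5115141868591309, -0.16114729642868042), (0.01590372808277607, 0.19437246024608612), 4.915335178375244)<stdin>:7: RuntimeWarning: Mean of empty slice.
  ret = um.true_divide(
```

View pics/top2.png

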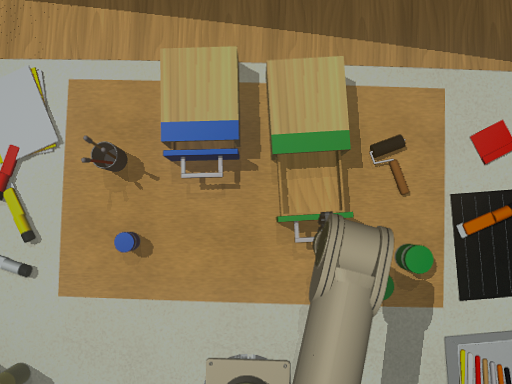

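View pics/side2.png

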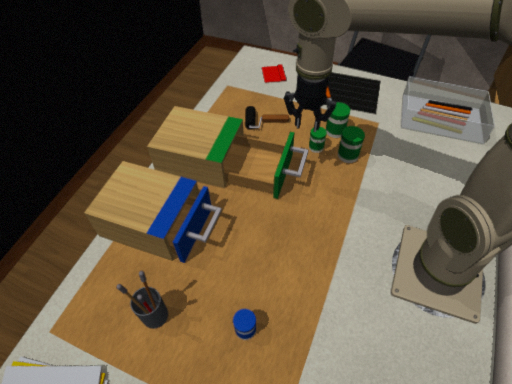

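The drawer is about 0.159 m open and the jar hasn't moved, at (0.4505, -0.3285). Next I go above the jar with the jaws along the drawer's y.

{"op": "arm_command", "data": {"commands": [[[-0.5,-16.4,0,0,0,-90],[-0.5,-16.4,0,0,0,-90],[-0.5,-16.4,0,0,0,-90],[-0.5,-16.4,0,0,0,-90],[-0.5,-16.4,0,0,0,-90],[-0.5,-16.4,0,0,0,-90],[-0.5,-16.4,0,0,0,-90],[-0.5,-16.4,0,0,0,-90],[-0.5,-16.4,0,0,0,-90],[-0.5,-16.4,0,0,0,-90],[-0.5,-16.4,0,0,0,-90],[-0.5,-16.4,0,0,0,-90],[-0.5,-16.4,0,0,0,-90],[-0.5,-16.4,0,0,0,-90]]], "claw": 7.4}}

```text
clock: 8.75
position: [0.4499, -0.3285, 0.2287]
ee_rot: [-0.032, 0.707, -0.706, 0.031]
ft_force: [0.0, 0.8, -0.1]
grip_width: 0.869
```

Run:
```python
from h import *
from scipy.spatial.transform import Rotation as R
o=manip.get_obs(); print(o['clock'],o['position'],R.from_quat(o['ee_rot']).as_matrix().round(3),o['joint_pos'])
c=shot('wrist','wrist3.png'); P=cloud(c); ok=c['depth']>0
s=ok&(P[...,2]>.068)&(P[...,2]<.083)&(np.hypot(P[...,0]-.45,P[...,1]+.327)<.045)
Q=P[s]; print('jar',len(Q),cv2.minEnclosingCircle(Q[:,:2].astype(np.float32)),Q.mean(0))
```

```text
8.75 [ 0.44993565 -0.32851484  0.22872349] [[-0.996 -0.001  0.089]
 [-0.089  0.001 -0.996]
 [ 0.001 -1.    -0.001]] [ 0.80676604  0.2018043  -0.29518204  1.63480211  0.06016976  1.31485239
 -0.9793344 ]
jar 2292 ((0.4514833986759186, -0.3296879827976227), 0.02701941691339016) [ 0.45245684 -0.32973815  0.07504039]
```

View pics/wrist3.png

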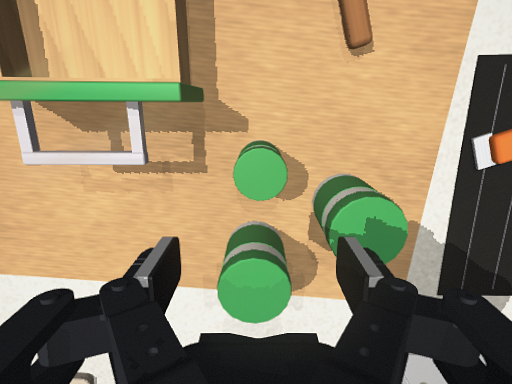

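Wrist view: the jar (262,172) is clear of both larger jars, and the fingers straddle it sideways. Descend and grip.

{"op": "arm_command", "data": {"commands": [[[0.1,-0.1,-4,0,0,0],[0.1,-0.1,-8,0,0,0],[0.1,-0.1,-12,0,0,0],[0.1,-0.1,-15,0,0,0],[0.1,-0.1,-18,0,0,0],[0.1,-0.1,-20,0,0,0],[0.1,-0.1,-20,0,0,0],[0.1,-0.1,-20,0,0,0],[0.1,-0.1,-20,0,0,0]]]}}

```text
clock: 9.7
position: [0.4519, -0.3303, 0.0308]
ee_rot: [0.03, -0.706, 0.707, -0.032]
ft_force: [0.1, 0.4, -1.1]
grip_width: 0.865
```

{"op": "arm_command", "data": {"commands": [[[0,0,0,0,0,0],[0,0,0,0,0,0],[0,0,0,0,0,0],[0,0,0,0,0,0],[0,0,0,0,0,0],[0,0,0,0,0,0],[0,0,0,0,0,0],[0,0,0,0,0,0]]], "claw": 0, "newtons": 35}}

```text
clock: 10.5
position: [0.4518, -0.3302, 0.0308]
ee_rot: [0.03, -0.706, 0.707, -0.032]
ft_force: [-1.3, 0.1, 6.6]
grip_width: 0.62
```

{"op": "arm_command", "data": {"commands": [[[0,0,2,0,0,0],[0,0,5,0,0,0],[0,0,9,0,0,0],[0,0,13,0,0,0],[0,0,17,0,0,0],[0,0,17,0,0,0],[0,0,17,0,0,0]]]}}

```text
clock: 11.2
position: [0.4512, -0.3298, 0.2]
ee_rot: [0.03, -0.706, 0.707, -0.031]
ft_force: [0.3, 0.3, -3.2]
grip_width: 0.617
```

```bash
python3 - <<'E'
from h import *
o=manip.get_obs(); print(o['clock'],o['position'],o['grip_width'])
c=shot('side','side4.png'); c=shot('wrist','wrist4.png')
E
cd pics; python3 -c "
import cv2,numpy as np
a=cv2.imread('side4.png')[40:200,200:420];a=cv2.resize(a,(528,384));b=cv2.resize(cv2.imread('wrist4.png'),(264,198));b=cv2.copyMakeBorder(b,0,186,0,0,0)
cv2.imwrite('m4.png',np.hstack([a,b]))"
```

```text
11.2 [ 0.45124283 -0.3298397   0.20003524] 0.6172796418018198
```

View pics/m4.png

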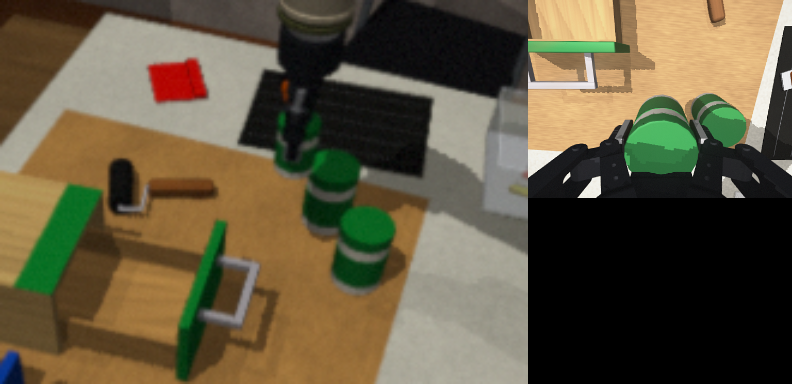

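The jar is held upright (opening 0.617, about 52 mm). Now I carry it over the open drawer.

{"op": "arm_command", "data": {"commands": [[[3,3.6,0,0,0,0],[6,7.2,0,0,0,0],[9,10.8,0,0,0,0],[12,14.4,0,0,0,0],[14.6,17.6,0,0,0,0],[14.6,17.6,0,0,0,0],[14.6,17.6,0,0,0,0],[14.6,17.6,0,0,0,0]]]}}

```text
clock: 12.1
position: [0.5961, -0.1548, 0.198]
ee_rot: [0.031, -0.706, 0.706, -0.03]
ft_force: [0.1, -0.4, -2.3]
grip_width: 0.616
```

```bash
python3 - <<'E'
from h import *
o=manip.get_obs(); print(o['clock'],o['position'],o['grip_width'],o['ft_force'])
c=shot('wrist','wrist5.png');c=shot('side','side5.png')
E
cd pics; python3 -c "
import cv2,numpy as np
a=cv2.imread('side5.png')[60:220,140:360];a=cv2.resize(a,(440,320));b=cv2.resize(cv2.imread('wrist5.png'),(350,262));b=cv2.copyMakeBorder(b,0,58,0,0,0)
cv2.imwrite('m5.png',np.hstack([a,b]))"
```

```text
12.1 [ 0.59612237 -0.1547502   0.1980007 ] 0.61636747259758 [ 0.14215755 -0.38463602 -2.30328368]
```

View pics/m5.png

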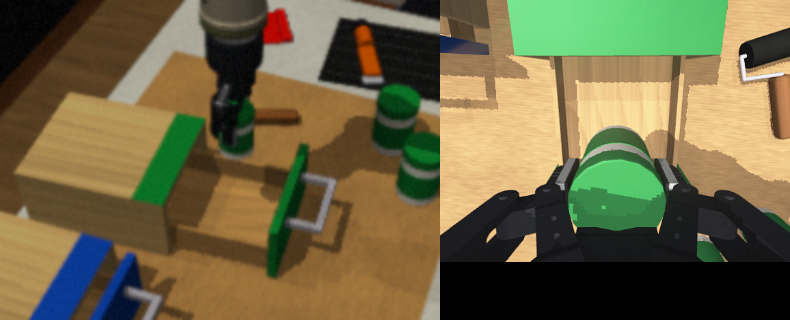

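The jar is centred over the drawer opening. I'll lower it most of the way.

{"op": "arm_command", "data": {"commands": [[[0,0,-3,0,0,0],[0,0,-6,0,0,0],[0,0,-9,0,0,0],[0,0,-11,0,0,0],[0,0,-12.5,0,0,0],[0,0,-13.5,0,0,0],[0,0,-14.2,0,0,0],[0,0,-14.2,0,0,0],[0,0,-14.2,0,0,0]]]}}

```text
clock: 13.1
position: [0.5976, -0.1538, 0.0581]
ee_rot: [0.031, -0.706, 0.707, -0.031]
ft_force: [0.2, -0.2, -2.4]
grip_width: 0.617
```

{"op": "arm_command", "data": {"commands": [[[0,0,-0.2,0,0,0],[0,0,-0.4,0,0,0],[0,0,-0.5,0,0,0],[0,0,-0.5,0,0,0],[0,0,-0.5,0,0,0]]]}}

```text
clock: 13.6
position: [0.5971, -0.1537, 0.0524]
ee_rot: [0.031, -0.706, 0.706, -0.031]
ft_force: [-0.1, 0.2, -1.8]
grip_width: 0.617
```

{"op": "arm_command", "data": {"commands": [[[0,0,-0.1,0,0,0],[0,0,-0.1,0,0,0],[0,0,-0.1,0,0,0]]]}}

```text
clock: 13.9
position: [0.5971, -0.1537, 0.0513]
ee_rot: [0.031, -0.706, 0.706, -0.031]
ft_force: [0.5, -0.1, -3.7]
grip_width: 0.621
```

Not touching yet; I'll lower in 1 mm steps.

{"op": "arm_command", "data": {"commands": [[[0,0,-0.1,0,0,0],[0,0,-0.1,0,0,0],[0,0,-0.1,0,0,0]]]}}

```text
clock: 14.2
position: [0.5974, -0.1536, 0.0508]
ee_rot: [0.031, -0.706, 0.707, -0.031]
ft_force: [-1.4, 0.5, 3.6]
grip_width: 0.621
```

Contact: the vertical force rose from -2.4 to +3.6 N. Release and retreat straight up.

{"op": "arm_command", "data": {"commands": [[[0,0,0,0,0,0],[0,0,0,0,0,0],[0,0,0,0,0,0],[0,0,0,0,0,0],[0,0,0,0,0,0],[0,0,0,0,0,0]]], "claw": 7.6}}

```text
clock: 14.8
position: [0.5971, -0.1537, 0.0503]
ee_rot: [0.031, -0.706, 0.706, -0.031]
ft_force: [-0.3, -0.2, -0.2]
grip_width: 0.888
```

{"op": "arm_command", "data": {"commands": [[[0,0,1,0,0,0],[0,0,3,0,0,0],[0,0,6,0,0,0],[0,0,10,0,0,0],[0,0,14,0,0,0],[0,0,18,0,0,0],[-4,-4,20,0,0,0],[-8,-8,20,0,0,0],[-12,-12,20,0,0,0],[-14,-16,20,0,0,0],[-14,-20,20,0,0,0],[-14,-20,20,0,0,0],[-14,-20,20,0,0,0]]]}}

```text
clock: 16.1
position: [0.4562, -0.3552, 0.2508]
ee_rot: [0.03, -0.706, 0.707, -0.03]
ft_force: [0.8, 0.4, -0.5]
grip_width: 0.89
```

Run:
```python
from h import *
o=manip.get_obs(); print(o['clock'],o['position'],o['ft_force'])
for n in ['top','side']:
    c=shot(n,n+'6.png');P=cloud(c);ok=c['depth']>0
    s=ok&(P[...,2]>.085)&(P[...,2]<.105)&(np.hypot(P[...,0]-.597,P[...,1]+.154)<.045)
    Q=P[s]; print('jar',len(Q),cv2.minEnclosingCircle(Q[:,:2].astype(np.float32)),Q.mean(0),Q[:,2].std())
    s=ok&(P[...,2]>.104)&(P[...,2]<.118)&(P[...,0]>.48)&(P[...,0]<.54)&(P[...,1]>-.28)&(P[...,1]<-.04)
    print('panel',cv2.minAreaRect(P[s][:,:2].astype(np.float32)))
a=cv2.imread('pics/top6.png');b=cv2.imread('pics/side6.png')
cv2.imwrite('pics/m6.png',np.hstack([cv2.resize(a,(400,300)),cv2.resize(b[80:240,130:343],(400,300))]))
```

```text
16.1 [ 0.45624457 -0.35521908  0.25080174] [ 0.78038491  0.43141871 -0.47599499]
jar 343 ((0.5969549417495728, -0.15232621133327484), 0.027124613523483276) [ 0.59683306 -0.15181926  0.09545446] 0.0025054962280766937
panel ((0.5132149457931519, -0.1614161729812622), (0.014965930953621864, 0.1926475167274475), 5.164906024932861)
jar 197 ((0.5947737693786621, -0.15197986364364624), 0.027762271463871002) [ 0.59492959 -0.14878838  0.09333817] 0.0026603502443356877
panel ((0.512004554271698, -0.16177710890769958), (0.015242055058479309, 0.19572676718235016), 5.288703918457031)
```

View pics/m6.png

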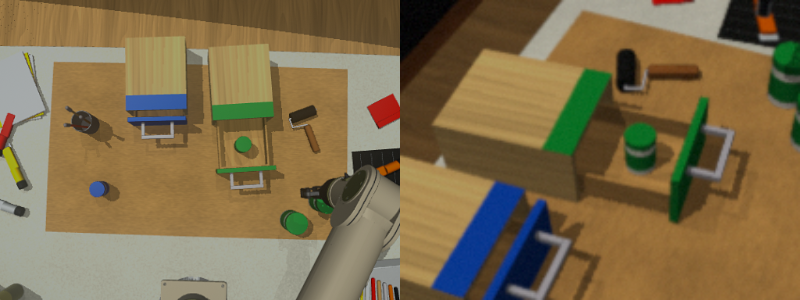

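The jar stands upright in the open drawer, with its lid top at 0.095 m (20 + 75 mm). Everything else is where it was, and the arm is clear.

```bash
python3 -c "
from workcell import manip
print(manip.hand_in())"
```

```text
the job is handed in; nothing more can be done
None
```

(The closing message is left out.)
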